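Snap the cap onto the bottle and hold it down

ROBOT

A 6-joint arm with a two-finger parallel gripper is mounted at the origin on a cart in front of the work surface, level with it; the furniture and walls round the work are solid. World frame = base frame: x ahead of the robot, y to its left, z up, the work surface at z = 0. Lengths are in mm, angles in rad, forces in N, time in s.
With the tool pointing down it reaches from about 250 to 725 mm from the base axis. Payload 4 kg.
Tool frame: the origin (TCP) lies where the fingers leave the gripper's body, on its centre line; the fingertips stand 73 mm ahead of it and the grasp point (between the pads) lies 54 mm ahead of it; z points along the fingers, y is the line along which they close (so a half turn about z gives the same grasp; the last joint's range is limited). The gripper opens to 85 mm and grips with 20 to 120 N. Pads are 22 mm wide; open, the fingers measure 114 mm over their backs; the gripper's body (76 mm by 85 mm) begins 54 mm behind the grasp point. The pads swing forward as they close: fully open they stand 13 mm farther back than shut.
Start: joints at [1.161, 0.241, 0.005, 1.335, 0, 1.571], TCP at [199.211, 458.601, 303.906] pointing down, gripper open.
Joint ranges: [-2.72, 2.72], [-1.05, 1.87], [-1.09, 1.28], [-1.99, 2.15], [-1.42, 1.44], [-3.14, 3.14]. Speed limits (rad/s): [2.79, 2.79, 3.14, 3.14, 3.14, 3.14].

INTERFACE

Orientations are given as a 3x3 rotation matrix whose columns are the frame's x, y, z axes.
In Python, from cell import ctrl gives the robot as it stands. The module is installed in compiled form; this text tells all that it offers.
- The arm moves only by the shell command python3 -m jog 'ROWS' [OPENING]. ROWS is a JSON list of rows, 1 to 12 of them, each of 6 numbers: dx, dy, dz in mm, then a rotation vector rx, ry, rz in rad; each row is the pose to reach, as a shift and turn from the pose commanded when the command began, along the tool's axes at that moment; what a row does not reach only later rows make up. A row lasts 1/10 s, in which the tool goes at most 50 mm and 0.15 rad, less where a joint would pass 70% of its speed; a pose out of reach is approached as far as the arm can. OPENING is the finger opening in mm, set as the command begins (- or left out keeps the last). The fingers move at their own pace and stop on an object; the grip force is fixed at half the most. Time passes only in rows, so rows that do not move let the fingers close. It prints the time, the measured TCP pose, the force, the opening and the grip force at its end.
- ctrl.sense(): the state, without advancing time (a new reading comes with each control period).
- ctrl.snapshot(name): name is "side" or "top"; returns a dict with "img" (400x640x3 uint8, blue, green, red), "mtx" (3x3 intrinsics, pixels), "k1" (the pictures are not rectified: a ray, as slopes to the right and down, at radius r is drawn at 1 + k1 r^2 times it, then the intrinsics apply), "rvec" (rotation vector, rad) and "tvec" (3), from world to camera coordinates, as OpenCV has them. Camera axes: x right, y down, z forward; pixel columns grow to the right and rows downward; lengths in mm; the calibration is good to about 2 mm. A picture is of the moment at which its call begins. There is no depth.
- ctrl.close_job(): hands the job in; it is judged then, once.
Trained networks look in the newest picture that a camera, given by its name, has taken for a name from the list of things; names that differ only in an ending like _2 or _b are one class to them, and where a whole thing is asked for, a point or a joint stands for the part that bears it (a point fixed in the world has none). Each returns a list of dicts, best first, with "confidence" (0 to 1); they miss things now and then, are a little off and sometimes report something else, mostly with a low value. They report only what shows in the picture. A call takes as long as a camera call.
- ctrl.boxes_of(query, camera): "point" ([column, row] in pixels, amid what is visible of it).
The state is a dict: "clock": time; "joints": joint angles; "qd": joint speeds; "joint_efforts": joint torques, N m; "tool_pos": TCP position; "tool_rot": TCP orientation; "wrist_force": force on the tool from outside, world axes, zero at the start; "wrist_torque": the same for the moment, N m; "grip_width": finger opening in mm; "gripper_force": force on a finger pad.
Only numpy, scipy, OpenCV 4.12 (cv2) and the standard library are available. Lean on these libraries where they do the work, as an engineer would, in place of code of your own. Each camera call takes 0.05 s, during which the arm holds its last target. There are 200 camera calls.

TASK

Lift the teal cap off the freely spinning turntable, leaving the other two caps on it, set it on the open bottle in the bench clamp and press it straight down until it clicks over the bead. After the click keep pressing it home against the seal with a firm 10 to 15 N, never so hard that the bottle is crushed, and finish while still pressing: the program ends with the fingers bearing down on the cap, not backed off. Leave the other things on the table where they are.

Things in the scene. Friction and masses are not known exactly. Their poses are not given: they have to be found in the camera images.
- cap: teal ribbed press-on cap, hollow and open below: outside diameter 42 mm, height 34 mm, inside diameter 37 mm, 30 mm deep inside, about 30 g. Stands upright, open end down, 45 to 85 mm from the turntable's centre. Origin: centre of its lower rim; z up through its top. Inside, 7 mm above the rim, runs a snap ridge
- cap_top (a point): centre of the teal cap's flat top, 34 mm above cap
- bottle: open cream-white bottle with teal bands, 54 mm in diameter, held upright and rigid in the bench clamp. Origin: centre of its underside, 10 mm above the table; z up. Shoulder ends 85 mm up; then the neck, 24 mm in diameter. A cap put on loosely rests on the bead with its rim about 95 mm above this origin (top at 129 mm); snapped home, its rim is about 87 mm up (top at 121 mm)
- bead (a point): on the bottle's axis at the height of its springy snap bead (33 mm in diameter), 98 mm above bottle. The cap must be pushed over it: the force climbs to about 10 N (with friction up to 13 N) within 3 mm, then drops (the click) and the cap springs on down
- neck_top (a point): top of the grey seal plug in the bottle's mouth, on the bottle's axis, 117.7 mm above bottle; the highest point of the open bottle. Once home, the cap bears on it: see seal
- seal (a joint): how far the springy grey plug in the bottle's mouth is squeezed down by the cap, in m: 0 free, about 0.0004 when the snapped cap is left alone, then 1 mm more for each 5 N of pressing, 0.0035 when it bottoms (about 17 N)
- clamp_stand: the bottle's bench clamp, fixed: aluminium plate 120 x 100 x 10 mm with a black collar 69 mm in diameter up to 46 mm above the table and a red knob. Origin: centre of the plate's underside, on the table, under the bottle's axis
- turntable: round wooden turntable 220 mm in diameter on a fixed foot; the platter turns freely without end, and any sideways push on what stands on it sets it turning. Top surface 25 mm above the table, rim 4 mm higher. Origin: on its axis, on the table
- white_cap: plain white flip-top cap, 33 mm in diameter, 28.5 mm high, on the turntable; leave it there. Origin: centre of its underside
- black_cap: black ribbed screw cap, 31 mm in diameter, 21 mm high, on the turntable; leave it there. Origin: centre of its underside
- done_a: bottle already closed with a teal cap, 54 mm in diameter, 121 mm high, standing at the back left. Origin: centre of its underside
- done_b: another bottle already closed with a teal cap, same size, at the back left. Origin: centre of its underside
- tape_roll: roll of brown packing tape lying flat, 94 mm across, 48 mm high. Origin: centre of its underside
- dropper: small amber dropper bottle, 34 mm wide, 102 mm high. Origin: centre of its underside
- scissors: scissors with green handles lying flat, 206 x 84 x 11 mm. Origin: centre of its underside

How it is judged (in metres and radians):
On the way, in this order (a step that is already met when the one before it is completed fails the run):
1. the teal cap is lifted off the turntable in the fingers, at least 30 mm clear (height (world z) of cap above 0.055 m and contact force between cap and turntable below 0.05 N and contact force between the fingers and cap above 0.1 N), for 0.2 s.
2. the cap has clicked over the bead of the open bottle (z of cap in the frame of bottle below 0.0887 m and horizontal distance between cap and bottle below 0.003 m and angle between cap's own z axis and vertical below 0.07 rad), for 0.1 s.
At the end, for the whole second after the job is handed in: the teal cap is home on the open bottle (rim under 88.7 mm above its underside, within 3 mm of its axis, tilted under 0.07 rad, at rest), and through the last second the fingers (over 4 N on the cap) press it so that the seal is squeezed by over 1.3 mm (about 6 N) (all of step 2 and value of joint seal above 0.0013 m and contact force between cap and the fingers above 4 N and linear speed of cap below 0.02 m/s); the arm keeps its last pose, push and grip.
It fails at once if the bottle is crushed: cap and bottle pressed together with more than 60 N (contact force between cap and bottle above 60 N).
It fails at once if one of the other two caps leaves the turntable or is tipped over (horizontal distance between any of white_cap, black_cap and turntable above 0.112 m or height (world z) of any of white_cap, black_cap below 0.018 m or height (world z) of any of white_cap, black_cap above 0.05 m or angle between any of white_cap, black_cap's own z axis and vertical above 0.6 rad).
It fails at once if something else on the table is knocked: moved more than 30 mm (distance of any of done_a, done_b, tape_roll, dropper, scissors from where it was at the start of the episode above 0.03 m).
It also fails if it takes over 64 s, if anything falls off the work surface, if the arm or the gripper's body presses on something with over 40 N, if the wrist force passes 120 N, or if a joint passes its speed limit or range.

## Working session

There is one attempt and no reset: what is moved stays moved. The work goes in short steps, Python scripts to look and compute and a shell command to move; the robot and the scene stay as the last step left them, time stands still between calls to the robot, and variables do not carry over. Pictures are saved under pics/ and viewed, at most 10 in all, crops included, and the job is handed in when it is done.

```bash
mkdir -p pics; cat > h.py <<'E'
import numpy as np, cv2
from cell import ctrl
def snap(n):
    s=ctrl.snapshot(n); s['R']=cv2.Rodrigues(np.array(s['rvec'],float))[0]; s['t']=np.array(s['tvec'],float).ravel(); return s
def ray(s,p):
    K=np.array(s['mtx']); x=cv2.undistortPoints(np.array([[p]],float),K,np.array([s['k1'],0,0,0.]))[0,0]
    # k1 convention: drawn = (1+k1 r^2)*slope -> same as OpenCV
    return -s['R'].T@s['t'], s['R'].T@np.array([x[0],x[1],1])
def atz(s,p,z):
    o,d=ray(s,p); return o+d*(z-o[2])/d[2]
def proj(s,P):
    K=np.array(s['mtx']); return cv2.projectPoints(np.array(P,float).reshape(-1,3),np.array(s['rvec'],float),s['t'],K,np.array([s['k1'],0,0,0.]))[0].reshape(-1,2)
def tri(a,pa,b,pb):
    o,d=ray(a,pa);q,e=ray(b,pb); A=np.stack([d,-e],1); x=np.linalg.lstsq(A,q-o,rcond=None)[0]
    u=o+d*x[0];v=q+e*x[1]; return (u+v)/2,np.linalg.norm(u-v)
E
python3 - <<'E'
from h import *
S={}
for n in('side','top'):
    s=S[n]=snap(n); cv2.imwrite(f'pics/{n}0.png',s['img']); print(n,-s['R'].T@s['t'])
    for q in ('cap','bottle','turntable','white_cap','black_cap','clamp_stand','done_a','tape_roll','dropper','scissors'):
        print(q,[(np.round(d['point']),round(d['confidence'],2),np.round(atz(s,d['point'],40)[:2])) for d in ctrl.boxes_of(q,n)][:4])
st=ctrl.sense();print(st)
E
```

```text
side [549.34029102 847.39844242 675.50547257]
cap [(array([362., 278.]), 0.69, array([451., 200.]))]
bottle [(array([337., 173.]), 0.89, array([ 476., -288.]))]
turntable [(array([338., 306.]), 0.58, array([510., 282.]))]
white_cap [(array([310., 291.]), 0.56, array([568., 236.]))]
black_cap [(array([351., 320.]), 0.61, array([485., 319.]))]
clamp_stand [(array([338., 187.]), 0.93, array([ 480., -198.]))]
done_a [(array([243., 314.]), 0.78, array([706., 296.])), (array([252., 276.]), 0.62, array([703., 184.])), (array([344., 156.]), 0.54, array([ 443., -413.]))]
tape_roll [(array([364., 223.]), 0.58, array([421.,  -9.]))]
dropper [(array([362., 148.]), 0.73, array([ 372., -475.]))]
scissors [(array([342., 155.]), 0.56, array([ 450., -424.])), (array([362., 149.]), 0.37, array([ 373., -466.]))]
top [ 340.79963867  -95.4018841  1566.41405093]
cap []
bottle [(array([370., 221.]), 0.73, array([ 478., -243.]))]
turntable [(array([225., 220.]), 0.64, array([494., 255.]))]
white_cap [(array([230., 199.]), 0.59, array([567., 236.])), (array([365., 222.]), 0.46, array([ 475., -228.]))]
black_
[... 673 characters left out ...]
973e-05, 1.57078146e+00]), 'qd': array([ 0.00053421,  0.00035852, -0.00107398, -0.00021169,  0.00159663,
       -0.00072411]), 'joint_efforts': array([-1.02131035e-03, -3.72219336e+01,  2.52696633e+01,  1.26526771e-03,
       -3.15035311e-05, -2.67550206e-06]), 'tool_pos': array([199.19809713, 458.59780052, 303.913346  ]), 'tool_rot': array([[-9.17212631e-01,  3.98398027e-01, -3.17791752e-05],
       [ 3.98398028e-01,  9.17212631e-01, -2.00723924e-05],
       [ 2.11514594e-05, -3.10714126e-05, -9.99999999e-01]]), 'wrist_force': array([ 0.02489706, -0.08394582,  0.10009915]), 'wrist_torque': array([ 0.02156083,  0.03031524, -0.0114494 ]), 'gripper_force': 0.0, 'grip_width': 85.43155083097115}
```

```bash
python3 - <<'E'
import cv2,numpy as np
a=cv2.imread('pics/side0.png');b=cv2.imread('pics/top0.png')
c=cv2.resize(a[240:370,250:450],(800,520),interpolation=cv2.INTER_CUBIC)
cv2.imwrite('pics/c1.png',c)
d=cv2.resize(b[170:270,170:270],(400,400),interpolation=cv2.INTER_CUBIC);e=cv2.resize(b[180:260,330:410],(400,400),interpolation=cv2.INTER_CUBIC)
cv2.imwrite('pics/c2.png',np.hstack([d,e]))
f=cv2.resize(a[120:230,270:410],(763,600),interpolation=cv2.INTER_CUBIC);cv2.imwrite('pics/c3.png',f)
E
```

```text
(no output)
```

View pics/c1.png

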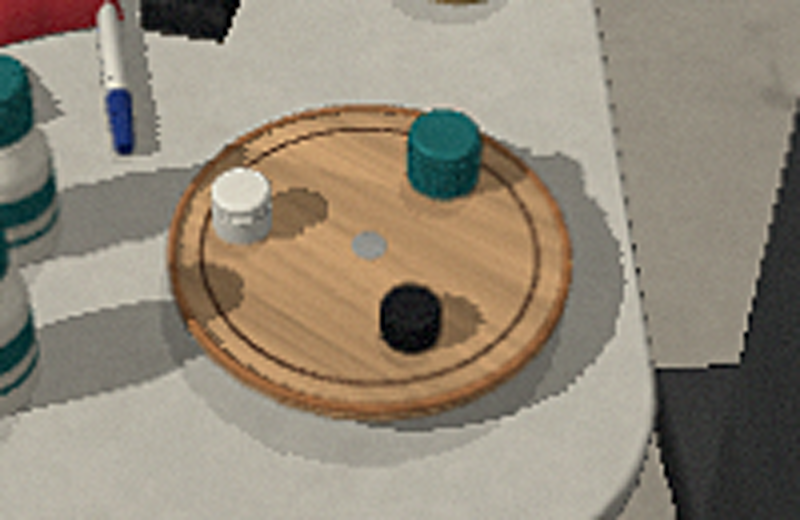

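View pics/c2.png

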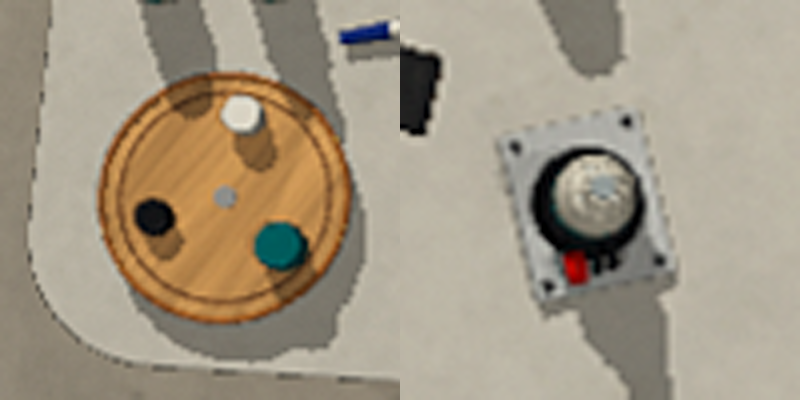

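View pics/c3.png

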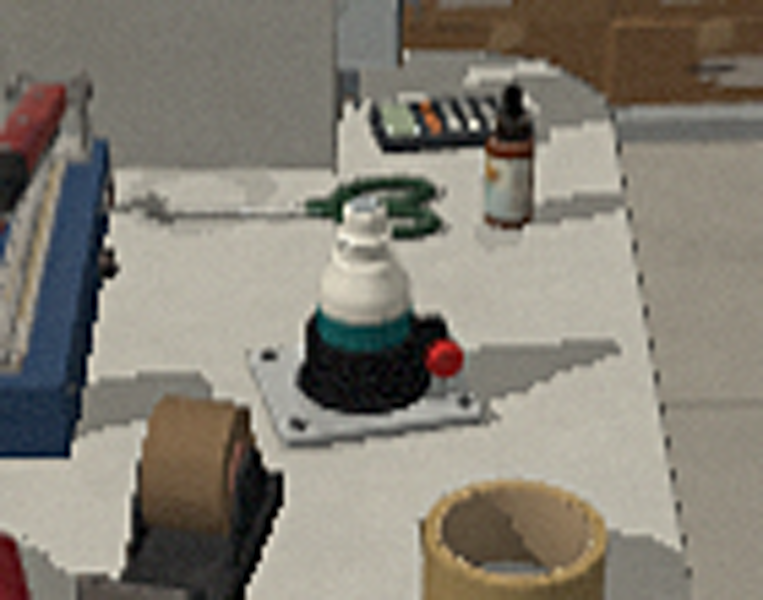

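```bash
cat >> h.py <<'E'
from scipy.optimize import least_squares
def cyl(s,c,d,h):
    a=np.linspace(0,2*np.pi,60,False); P=np.stack([c[0]+d/2*np.cos(a),c[1]+d/2*np.sin(a),0*a+c[2]],1)
    return cv2.convexHull(np.vstack([proj(s,P),proj(s,P+[0,0,h])]).astype(np.float32))
def cen(hull):
    m=cv2.moments(hull); return np.array([m['m10'],m['m01']])/m['m00'],m['m00']
def teal(s,p,w=14):
    hsv=cv2.cvtColor(s['img'],cv2.COLOR_BGR2HSV); m=cv2.inRange(hsv,(80,110,25),(100,255,255))
    k=np.zeros_like(m); x,y=int(p[0]),int(p[1]); k[y-w:y+w,x-w:x+w]=1; m=m*k
    n,l,st,c=cv2.connectedComponentsWithStats(m); i=1+np.argmax(st[1:,4]); return c[i],st[i,4]
def fitcap(S,Cs,h=34,d=42):
    f=lambda x:np.concatenate([cen(cyl(S[n],x,d,h))[0]-Cs[n] for n in Cs])
    r=least_squares(f,[450,210,25]); return r.x,r.fun
E
python3 - <<'E'
from h import *
S={n:snap(n) for n in('side','top')}
p0={'side':(361,279),'top':(240.5,231.5)}
C={n:teal(S[n],p0[n])[0] for n in S}; print({n:teal(S[n],p0[n]) for n in S})
x,e=fitcap(S,C); print('cap',x,e,[cen(cyl(S[n],x,42,34)) for n in S])
print('hub',atz(S['side'],(250+369/4,240+245/4),25),atz(S['top'],(170+225/4,170+197/4),25), tri(S['side'],(250+369/4,240+245/4),S['top'],(170+225/4,170+197/4)))
ps,pt=(337.06,189.4),(367.6,220.8); print('plate',tri(S['side'],ps,S['top'],pt),atz(S['side'],ps,10),atz(S['top'],pt,10))
ps,pt=(337.3,157.2),(370.6,217.4); print('plug',tri(S['side'],ps,S['top'],pt),atz(S['side'],ps,127.7),atz(S['top'],pt,127.7))
E
```

```text
{'side': (array([360.41566265, 278.07831325]), np.int32(332)), 'top': (array([239.81578947, 231.18421053]), np.int32(114))}
cap [453.37797421 202.57636933  25.07449653] [ 0.14846239  0.00761985  0.05136834 -0.22320877] [(array([360.56412504, 278.0859331 ]), 394.4472159910947), (array([239.86715781, 230.96100176]), 143.0362569744466)]
hub [498.20272362 254.59316801  25.        ] [496.66586178 253.69084285  25.        ] (array([497.44961142, 253.82210543,  23.99220867]), np.float64(1.3743866730326753))
plate (array([ 480.40907391, -238.36533367,    8.16087094]), np.float64(0.0916023576429693)) [ 480.55442051 -235.35999765   10.        ] [ 480.28987227 -238.20269727   10.        ]
plug (array([ 480.57291275, -237.70037284,  125.33980083]), np.float64(0.35346678694717004)) [ 480.69655667 -232.9874019   127.7       ] [ 480.52003154 -237.48986954  127.7       ]
```

```bash
python3 -m jog '[[-30,-12,12,0,0,-0.12],[-60,-24,24,0,0,-0.24],[-95,-38,38,0,0,-0.36],[-130,-52,52,0,0,-0.48],[-165,-66,66,0,0,-0.6],[-200,-80,80,0,0,-0.72],[-235,-94,94,0,0,-0.84],[-270,-108,108,0,0,-0.96],[-300,-120,120,0,0,-1.08],[-322,-128,128,0,0,-1.18],[-335.1,-133.6,133.9,0,0,-1.269],[-335.1,-133.6,133.9,0,0,-1.269]]' 85
python3 - <<'E'
from h import *
st=ctrl.sense();print(st['joints'].round(3),st['tool_pos'],st['tool_rot'].round(3))
s=snap('side');cv2.imwrite('pics/c4.png',cv2.resize(s['img'][180:350,250:450],(700,595)))
print(teal(s,(361,279)))
E
```

```text
clock: 2.4
tool_pos: [454.0, 201.1, 169.1]
tool_rot: [[-0.656, -0.755, -0.001], [-0.755, 0.656, -0.001], [0.001, 0.0, -1.0]]
wrist_force: [-1.3, 0.3, 0.4]
grip_width: 85.2
gripper_force: 0.0
[ 0.417  0.338 -0.233  1.001 -0.    -0.439] [454.00997025 201.09609008 169.10246265] [[-0.656 -0.755 -0.001]
 [-0.755  0.656 -0.001]
 [ 0.001  0.    -1.   ]]
(array([360.3897281, 278.0694864]), np.int32(331))
```

View pics/c4.png

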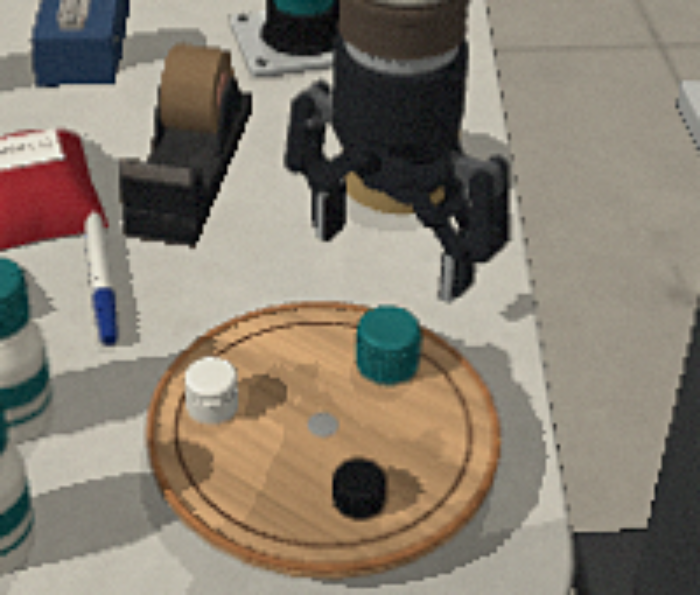

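```bash
python3 -m jog '[[0,0,10,0,0,0],[0,0,22,0,0,0],[0,0,34,0,0,0],[0,0,46,0,0,0],[0,0,56,0,0,0],[0,0,64,0,0,0],[0,0,70,0,0,0],[0,0,72,0,0,0],[0,0,72,0,0,0],[0,0,72,0,0,0]]' 85
python3 -m jog '[[0,0,0,0,0,0],[0,0,0,0,0,0],[0,0,0,0,0,0],[0,0,0,0,0,0],[0,0,0,0,0,0],[0,0,0,0,0,0],[0,0,0,0,0,0],[0,0,0,0,0,0],[0,0,0,0,0,0],[0,0,0,0,0,0],[0,0,0,0,0,0],[0,0,0,0,0,0]]' 30
python3 -c "
from h import *
s=snap('side');cv2.imwrite('pics/c5.png',cv2.resize(s['img'][200:350,250:450],(800,600)))"
```

```text
clock: 3.45
tool_pos: [453.7, 202.7, 98.4]
tool_rot: [[-0.653, -0.757, 0.001], [-0.757, 0.653, 0.0], [-0.001, -0.0, -1.0]]
wrist_force: [0.4, -0.6, -0.2]
grip_width: 85.2
gripper_force: 0.0
clock: 4.65
tool_pos: [453.6, 202.6, 98.7]
tool_rot: [[-0.653, -0.757, 0.001], [-0.757, 0.653, 0.0], [-0.001, -0.001, -1.0]]
wrist_force: [-1.0, -0.6, 6.3]
grip_width: 40.5
gripper_force: 60.3
```

View pics/c5.png

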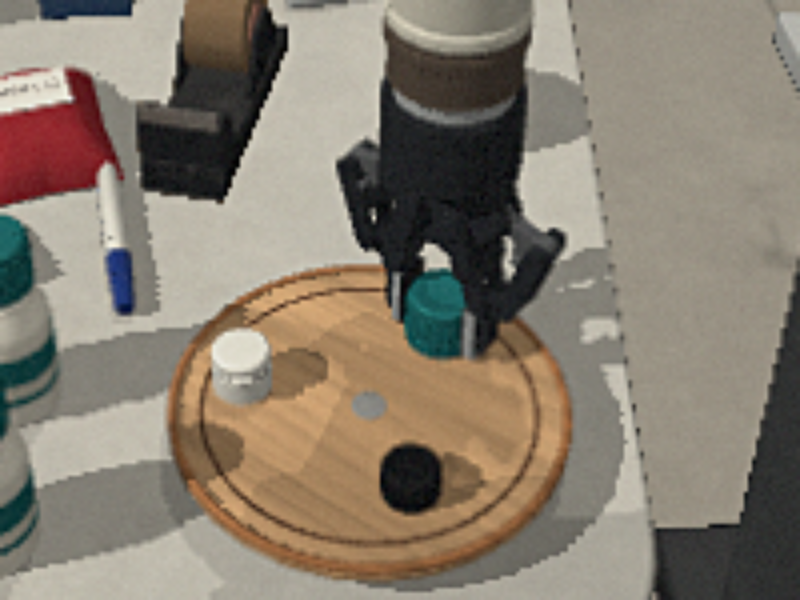

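```bash
python3 -m jog '[[0,0,-3,0,0,0],[0,0,-10,0,0,0],[0,0,-20,0,0,0],[0,0,-32,0,0,0],[0,0,-44,0,0,0],[0,0,-58,0,0,0],[0,0,-72,0,0,0],[0,0,-86,0,0,0],[0,0,-100,0,0,0],[0,0,-115,0,0,0],[0,0,-125,0,0,0],[0,0,-125,0,0,0]]'
python3 - <<'E'
from h import *
st=ctrl.sense();print(st['wrist_force'],st['joints'].round(3),'togo',st['tool_rot'].T@(np.array([480.5,-237.6,223])-st['tool_pos']))
E
```

```text
clock: 5.9
tool_pos: [454.3, 203.0, 225.2]
tool_rot: [[-0.653, -0.757, 0.004], [-0.757, 0.653, 0.002], [-0.004, -0.002, -1.0]]
wrist_force: [0.1, -0.2, -0.2]
grip_width: 40.2
gripper_force: 60.4
[ 0.14662259 -0.20957716 -0.24262707] [ 0.42   0.283 -0.15   1.134 -0.    -0.439] togo [ 316.52781275 -307.57920147    1.52181644]
```

```bash
python3 -m jog '[[10,-10,0,0,0,0],[30,-29,0,0,0,0],[60,-58,0,0,0,0],[92,-89,0,0,0,0],[124,-120,0,0,0,0],[156,-151,0,0,0,0],[188,-183,0,0,0,0],[220,-214,0,0,0,0],[252,-245,0,0,0,0],[282,-274,0,0,0,0],[305,-297,0,0,0,0],[316.5,-307.6,0,0,0,0]]'
python3 -m jog '[[0,0,0,0,0,0],[0,0,0,0,0,0],[0,0,0,0,0,0],[0,0,0,0,0,0]]'
python3 - <<'E'
from h import *
st=ctrl.sense();print(st['wrist_force'],st['tool_pos'],st['tool_rot'].round(4))
S={n:snap(n) for n in('side','top')}
ims=[]
for n in S:
    g=proj(S[n],st['tool_pos']+[0,0,-60])[0]; print(n,g)
    x,y=int(g[0]),int(g[1]); cv2.imwrite(f'pics/{n}_hold.png',S[n]['img']); ims.append(cv2.resize(S[n]['img'][y-30:y+50,x-40:x+40],(400,400),interpolation=cv2.INTER_CUBIC)); print(x-40,y-30)
    print(teal(S[n],g))
cv2.imwrite('pics/c6.png',np.hstack(ims))
E
```

```text
clock: 7.1
tool_pos: [478.3, -241.2, 221.8]
tool_rot: [[-0.656, -0.755, -0.002], [-0.755, 0.656, 0.0], [0.001, 0.001, -1.0]]
wrist_force: [0.8, 0.4, -0.9]
grip_width: 40.5
gripper_force: 60.5
clock: 7.5
tool_pos: [479.6, -236.7, 223.0]
tool_rot: [[-0.652, -0.759, -0.0], [-0.759, 0.652, 0.0], [-0.0, 0.0, -1.0]]
wrist_force: [1.1, -0.6, -0.4]
grip_width: 41.0
gripper_force: 60.5
[ 1.07321957 -0.643096   -0.42206268] [ 479.58672162 -236.70316016  223.00025366] [[-6.515e-01 -7.586e-01 -3.000e-04]
 [-7.586e-01  6.515e-01  4.000e-04]
 [-1.000e-04  5.000e-04 -1.000e+00]]
side [337.6631031  146.24477581]
297 116
(array([335.73943662, 145.64084507]), np.int32(142))
top [371.4270759 216.5912316]
331 186Traceback (most recent call last):
  File "<stdin>", line 8, in <module>
  File "h.py", line 25, in teal
    n,l,st,c=cv2.connectedComponentsWithStats(m); i=1+np.argmax(st[1:,4]); return c[i],st[i,4]
                                                      ~~~~~~~~~^^^^^^^^^^
    return _wrapfunc(a, 'argmax', axis=axis, out=out, **kwds)
    return bound(*args, **kwds)
ValueError: attempt to get argmax of an empty sequence
```

```bash
python3 - <<'E'
import cv2,numpy as np
a=cv2.imread('pics/side_hold.png');b=cv2.imread('pics/top0.png')
cv2.imwrite('pics/c6.png',np.hstack([cv2.resize(a[110:210,305:372],(402,600),interpolation=cv2.INTER_CUBIC),cv2.resize(b[195:243,351:383],(398,597),interpolation=cv2.INTER_CUBIC).__getitem__(slice(None)) if 0 else cv2.copyMakeBorder(cv2.resize(b[200:240,348:388],(398,398),interpolation=cv2.INTER_CUBIC),0,202,0,0,cv2.BORDER_CONSTANT)]))
E
```

```text
(no output)
```

View pics/c6.png

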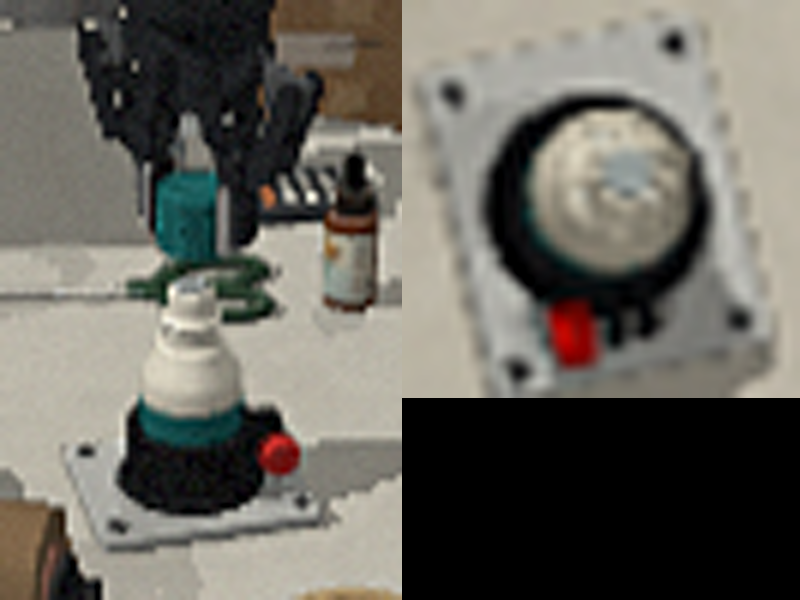

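```bash
python3 - <<'E'
from h import *
s=snap('side');t=snap('top');im=s['img']
for p,z in(((370.26,216.8),127.7),((367.45,219.35),46),((367.02,220.25),10)): print(z,atz(t,p,z)[:2].round(1))
# collar/bottle silhouettes in top0
b=cv2.imread('pics/top0.png');g=b.max(2)
m=(g<75).astype(np.uint8);m[:,:355]=0;m[:,384:]=0;m[:205]=0;m[224:]=0   # collar rim, above the knob
ys,xs=np.nonzero(m);pts=np.c_[xs,ys][:,None].astype(np.int32)
print('collar enc',cv2.minEnclosingCircle(pts))
# side: row edges of bottle, neck and held cap
for r in range(136,196,3):
    print(r,im[r,320:354].astype(int)@[.3,.3,.4]//10) if r in(142,148,157,163,178) else 0
R=np.array([480.5,-236.5,0])
print('side model: plate',proj(s,R+[0,0,10]),'plug',proj(s,R+[0,0,127.7]),'bottle rows',cyl(s,R+[0,0,60],54,1)[:,0,0].min(),cyl(s,R+[0,0,60],54,1)[:,0,0].max())
st=ctrl.sense();p=st['tool_pos'];h=cyl(s,[p[0],p[1],p[2]-73],42,34)[:,0];print('cap model',h.min(0),h.max(0),p)
hsv=cv2.cvtColor(im,cv2.COLOR_BGR2HSV);k=cv2.inRange(hsv,(80,110,25),(100,255,255));k[:,:325]=0;k[:,350:]=0;k[:130]=0;k[158:]=0
ys,xs=np.nonzero(k);print('teal',xs.min(),xs.max(),ys.min(),ys.max(),[(r,xs[ys==r].min(),xs[ys==r].max()) for r in range(ys.min(),ys.max()+1,2)])
for r in (140,145,149): print(hsv[r,326:348].tolist())
E
```

```text
127.7 [ 482.5 -236.5]
46 [ 482.  -234.6]
10 [ 482.3 -236.3]
collar enc ((367.1000061035156, 220.3000030517578), 11.22951889038086)
142 [11. 11. 11. 11. 11. 12. 12. 10.  7. 11.  0.  6.  7.  7.  7.  7.  6.  6.
  6.  6.  5. 10. 12.  4.  0.  2.  2.  0.  7. 12. 10.  4. 16. 21.]
148 [11. 11. 11. 12. 11. 12. 11. 11. 13. 11.  7.  4.  5.  6.  6.  6.  4.  4.
  5.  3.  3. 11. 12.  3.  2.  1.  1.  3. 18. 16. 16. 17. 17. 16.]
157 [17. 17. 17. 19. 14. 15.  6.  5.  4.  4.  5.  4.  2. 14. 17. 14. 14. 13.
 15.  9. 10.  5.  5.  5.  3.  4.  2.  8.  9. 17. 17. 18. 18. 17.]
163 [18. 17. 18. 17. 18. 17. 17. 17. 17. 17. 18. 17. 22. 23. 22. 20. 19. 18.
 16. 15. 18. 14.  4.  3.  4.  4.  6.  7. 14. 16. 17. 16. 18. 17.]
178 [17. 17. 18. 17. 18. 18. 13.  2.  3.  5.  8. 12. 13. 15. 16. 16. 15. 14.
 13. 13.  9.  9.  7.  4.  2.  0.  5.  8.  4.  5.  4. 12. 18. 18.]
side model: plate [[337.05587097 189.21592645]] plug [[337.29501708 156.68352031]] bottle rows 328.65765 345.67587
cap model [330.67017 136.92833] [344.61368 153.01752] [ 479.7703095  -237.30037994  223.18358653]
teal 331 347 139 153 [(139, np.int64(332)
[... 557 characters left out ...]
26], [106, 175, 16], [115, 42, 36], [123, 66, 35]]
[[23, 24, 125], [30, 22, 128], [38, 9, 109], [12, 11, 115], [171, 159, 16], [91, 208, 76], [88, 172, 95], [92, 181, 76], [90, 189, 89], [89, 174, 82], [88, 163, 69], [90, 206, 62], [89, 192, 57], [89, 189, 58], [91, 243, 44], [13, 16, 113], [36, 10, 124], [30, 11, 47], [102, 43, 30], [120, 36, 21], [103, 60, 30], [102, 58, 22]]
[[35, 22, 125], [25, 24, 119], [21, 21, 120], [21, 27, 125], [14, 46, 127], [89, 181, 72], [89, 205, 86], [90, 197, 75], [90, 195, 81], [88, 175, 89], [87, 194, 42], [90, 176, 58], [89, 178, 70], [87, 179, 64], [89, 235, 38], [9, 15, 117], [30, 5, 113], [0, 8, 31], [120, 41, 25], [90, 96, 16], [0, 0, 0], [25, 20, 78]]
```

```bash
python3 -m jog '[[-2.2,-1,0,0,0,0],[-2.2,-1,0,0,0,0],[-2.2,-1,3,0,0,0],[-2.2,-1,8,0,0,0],[-2.2,-1,13,0,0,0],[-2.2,-1,18,0,0,0],[-2.2,-1,18,0,0,0],[-2.2,-1,18,0,0,0],[-2.2,-1,18,0,0,0],[-2.2,-1,18,0,0,0]]'
python3 - <<'E'
from h import *
s=snap('side');st=ctrl.sense();print(st['tool_pos'],st['wrist_force'])
cv2.imwrite('pics/c7.png',cv2.resize(s['img'][125:195,303:373],(600,600),interpolation=cv2.INTER_CUBIC))
E
```

```text
clock: 8.7
tool_pos: [481.9, -237.1, 205.3]
tool_rot: [[-0.653, -0.757, 0.001], [-0.757, 0.653, -0.0], [-0.0, -0.001, -1.0]]
wrist_force: [0.0, -0.4, -0.6]
grip_width: 40.7
gripper_force: 60.5
[ 481.9213182  -237.08682933  205.25155306] [-0.62894532 -0.31615237 -0.50735525]
```

View pics/c7.png

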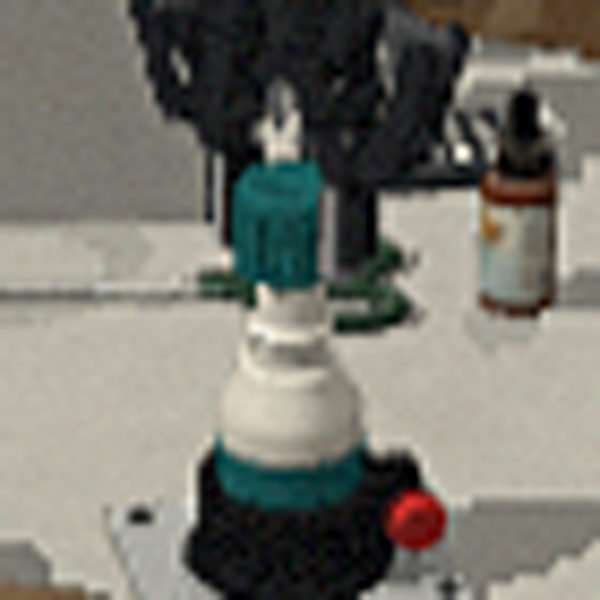

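```bash
python3 -m jog '[[-0.5,0.3,5,0,0,0],[-0.5,0.3,10,0,0,0],[-0.5,0.3,14,0,0,0],[-0.5,0.3,18,0,0,0],[-0.5,0.3,21,0,0,0],[-0.5,0.3,22,0,0,0],[-0.5,0.3,22,0,0,0],[-0.5,0.3,22,0,0,0]]'
python3 -m jog '[[0,0,0.5,0,0,0],[0,0,1,0,0,0],[0,0,1.5,0,0,0],[0,0,2,0,0,0],[0,0,2,0,0,0]]'
python3 -m jog '[[0,0,0.5,0,0,0],[0,0,1,0,0,0],[0,0,1.5,0,0,0],[0,0,2,0,0,0],[0,0,2,0,0,0]]'
```

```text
clock: 9.55
tool_pos: [482.0, -236.5, 183.1]
tool_rot: [[-0.653, -0.757, 0.0], [-0.757, 0.653, -0.0], [-0.0, -0.0, -1.0]]
wrist_force: [-0.9, 0.5, -0.6]
grip_width: 40.7
gripper_force: 60.5
clock: 10.05
tool_pos: [481.8, -236.4, 180.9]
tool_rot: [[-0.653, -0.757, -0.0], [-0.757, 0.653, 0.0], [0.0, 0.0, -1.0]]
wrist_force: [-0.5, -0.3, 0.4]
grip_width: 40.0
gripper_force: 60.5
clock: 10.55
tool_pos: [481.9, -236.4, 178.9]
tool_rot: [[-0.653, -0.757, -0.0], [-0.757, 0.653, 0.0], [-0.0, 0.0, -1.0]]
wrist_force: [0.4, 0.4, 0.2]
grip_width: 40.7
gripper_force: 60.5
```

```bash
python3 -m jog '[[0,0,0.5,0,0,0],[0,0,1,0,0,0],[0,0,1.5,0,0,0],[0,0,1.5,0,0,0]]'
python3 -m jog '[[0,0,0.5,0,0,0],[0,0,1,0,0,0],[0,0,1,0,0,0]]'
python3 -m jog '[[0,0,0.5,0,0,0],[0,0,1,0,0,0],[0,0,1,0,0,0]]'
```

```text
clock: 10.95
tool_pos: [482.2, -236.5, 178.2]
tool_rot: [[-0.653, -0.757, 0.001], [-0.757, 0.653, -0.0], [-0.001, -0.001, -1.0]]
wrist_force: [-0.3, 1.1, 4.7]
grip_width: 40.2
gripper_force: 60.9
clock: 11.25
tool_pos: [482.3, -236.5, 177.6]
tool_rot: [[-0.653, -0.757, 0.002], [-0.757, 0.653, -0.0], [-0.001, -0.002, -1.0]]
wrist_force: [-1.1, 1.4, 7.6]
grip_width: 40.3
gripper_force: 61.3
clock: 11.55
tool_pos: [482.4, -236.5, 177.0]
tool_rot: [[-0.653, -0.757, 0.002], [-0.757, 0.653, -0.001], [-0.001, -0.002, -1.0]]
wrist_force: [-1.3, 1.5, 9.6]
grip_width: 40.4
gripper_force: 61.4
```

```bash
python3 -m jog '[[0,0,0.5,0,0,0],[0,0,1,0,0,0],[0,0,1,0,0,0]]'
python3 -m jog '[[0,0,0.5,0,0,0],[0,0,1,0,0,0],[0,0,1,0,0,0]]'
python3 -m jog '[[0,0,0.5,0,0,0],[0,0,1,0,0,0],[0,0,1,0,0,0]]'
```

```text
clock: 11.85
tool_pos: [482.2, -236.4, 175.6]
tool_rot: [[-0.653, -0.757, 0.002], [-0.757, 0.653, -0.0], [-0.001, -0.001, -1.0]]
wrist_force: [-1.4, 1.2, 6.6]
grip_width: 40.0
gripper_force: 61.1
clock: 12.15
tool_pos: [481.8, -236.2, 172.3]
tool_rot: [[-0.653, -0.757, -0.001], [-0.757, 0.653, 0.001], [-0.0, 0.001, -1.0]]
wrist_force: [3.8, 0.2, -6.2]
grip_width: 40.4
gripper_force: 61.1
clock: 12.45
tool_pos: [481.8, -236.3, 171.7]
tool_rot: [[-0.653, -0.757, -0.001], [-0.757, 0.653, 0.001], [0.0, 0.001, -1.0]]
wrist_force: [3.0, 0.3, -8.6]
grip_width: 40.4
gripper_force: 61.3
```

```bash
python3 -m jog '[[0,0,0.5,0,0,0],[0,0,1,0,0,0],[0,0,1.5,0,0,0],[0,0,2,0,0,0],[0,0,2,0,0,0]]'
python3 -m jog '[[0,0,0.5,0,0,0],[0,0,1,0,0,0],[0,0,1,0,0,0],[0,0,1,0,0,0]]'
```

```text
clock: 12.95
tool_pos: [481.8, -236.4, 171.0]
tool_rot: [[-0.653, -0.757, 0.0], [-0.757, 0.653, -0.0], [-0.0, -0.0, -1.0]]
wrist_force: [1.5, 0.2, 0.2]
grip_width: 40.5
gripper_force: 61.9
clock: 13.35
tool_pos: [481.9, -236.4, 170.3]
tool_rot: [[-0.653, -0.757, 0.001], [-0.757, 0.653, -0.0], [-0.0, -0.001, -1.0]]
wrist_force: [-1.1, 2.7, 6.0]
grip_width: 40.5
gripper_force: 62.4
```

```bash
python3 -m jog '[[0,0,0.5,0,0,0],[0,0,1,0,0,0],[0,0,1,0,0,0],[0,0,1,0,0,0]]'
python3 -m jog '[[0,0,0.5,0,0,0],[0,0,1,0,0,0],[0,0,1,0,0,0],[0,0,1,0,0,0]]'
```

```text
clock: 13.75
tool_pos: [481.9, -236.4, 169.7]
tool_rot: [[-0.653, -0.757, 0.001], [-0.757, 0.653, -0.0], [-0.0, -0.001, -1.0]]
wrist_force: [-2.5, 3.2, 7.5]
grip_width: 40.7
gripper_force: 62.7
clock: 14.15
tool_pos: [481.9, -236.4, 169.2]
tool_rot: [[-0.653, -0.757, 0.001], [-0.757, 0.653, -0.001], [-0.0, -0.001, -1.0]]
wrist_force: [-3.0, 2.5, 10.7]
grip_width: 40.0
gripper_force: 62.9
```

Aim for about 13 N, then check that it holds and that the cap is seated.

```bash
python3 -m jog '[[0,0,0.5,0,0,0],[0,0,0.8,0,0,0],[0,0,0.8,0,0,0],[0,0,0.8,0,0,0]]'
python3 -m jog '[[0,0,0,0,0,0],[0,0,0,0,0,0],[0,0,0,0,0,0],[0,0,0,0,0,0],[0,0,0,0,0,0],[0,0,0,0,0,0],[0,0,0,0,0,0],[0,0,0,0,0,0]]'
python3 - <<'E'
from h import *
f=[]
for i in range(8):
    s=snap('side'); f.append(ctrl.sense()['wrist_force'])
print(np.mean(f,0))
cv2.imwrite('pics/c8.png',cv2.resize(s['img'][125:195,303:373],(600,600),interpolation=cv2.INTER_CUBIC))
E
```

```text
clock: 14.55
tool_pos: [481.9, -236.4, 168.7]
tool_rot: [[-0.653, -0.757, 0.001], [-0.757, 0.653, -0.001], [-0.0, -0.001, -1.0]]
wrist_force: [-5.2, 3.8, 12.1]
grip_width: 40.2
gripper_force: 63.1
clock: 15.35
tool_pos: [481.9, -236.4, 168.8]
tool_rot: [[-0.653, -0.757, 0.001], [-0.757, 0.653, -0.001], [-0.0, -0.001, -1.0]]
wrist_force: [-4.1, 3.5, 12.7]
grip_width: 40.2
gripper_force: 63.1
[-4.24693728  3.44143589 12.3719286 ]
```

View pics/c8.png

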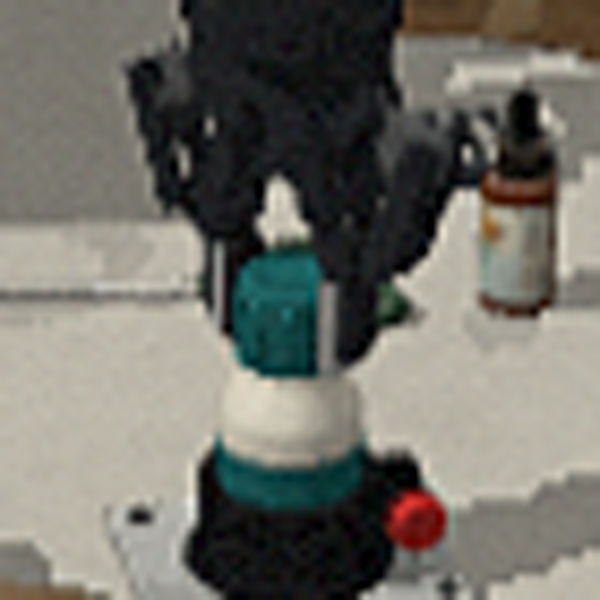

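```bash
python3 -c "
from cell import ctrl
print(ctrl.close_job())"
```

```text
the job is handed in; nothing more can be done
None
```

The teal cap clicked onto the clamped bottle and I handed the job in at about 16 s, with the fingers still gripping it and pressing down at about 12.4 N; no verdict came back, and I didn't take a final picture of the turntable or the other things on the table.

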